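# Load a pile of ceramic blanks into a spring magazine

## Task

Load the grinder's spring magazine: move the three white ceramic blanks from the loading shelf on to the spring follower (the pile slides easily), and press them down until both red catches snap over the top blank and keep it down. Leave all three blanks lying flat in the well, let go, and do not disturb the other things on the bench.

Things in the scene. Friction and masses are not known exactly. Their poses are not given: they have to be found in the camera images.
- well_mouth (a point): point on the centre line of the magazine's well, level with its loading shelf, 90 mm above the table. x points from the shelf across the well to the backstop (the way to push), y left of that, z up. The well is a grey shaft from x = -29 to +29, y = -26.5 to +26.5 mm; its side walls rise 12 mm above the shelf. A blank goes down freely when its centre is within 4 mm of the centre line in x
- shelf_middle (a point): point on the flat dark steel loading shelf of the magazine, 115 mm before the well's centre (same axes as well_mouth). The shelf is level with the well's mouth and runs from 85 mm before this point (-x) to the well's edge. Blue fences 12 mm high bound it: 140 mm apart up to 100 mm before the well's centre, then a funnel narrowing to 55 mm at the well's edge; the way in is open
- backstop (a point): point on the grey backstop's face at shelf level, 29 mm beyond the well's centre (same axes as well_mouth); the backstop is 105 mm wide, 10 mm thick and rises 28 mm above the shelf. The blanks, pushed against it, are in place over the well. The magazine is fixed to the table
- follower (a joint): brass spring follower, 50 mm (x) by 38 mm (y), that carries the stack in the well. 0 m: fully up, its top 0.5 mm below shelf level, so that blanks slide on to it; grows as it is pressed down, to 0.048 m at its bottom stop. About 4 N to start it, plus 0.12 N per mm; the weight of the three blanks alone does not push it down
- catch_left (a joint): red spring catch in the well's +y wall, 24 mm long; its nose stands 5 mm into the well, top sloped from 1 mm below shelf level, flat underside 12 mm below it. 0 m: sprung out; grows to 0.009 m as a blank going down pushes it back. It snaps out once the top blank's upper face is more than 12 mm below shelf level, and so holds the stack. Both catches add 4 to 10 N to the press
- catch_right (a joint): the same catch in the -y wall: 0 m sprung out, grows as it is pushed back
- blank_low_center (a point): centre of the lowest of three identical white ceramic blanks, discs 50 mm in diameter and 8 mm thick, about 60 g, lying loose one on another in a pile on the loading shelf; z is the disc's axis
- blank_mid_center (a point): centre of the middle of three identical white ceramic blanks, discs 50 mm in diameter and 8 mm thick, about 60 g, lying loose one on another in a pile on the loading shelf; z is the disc's axis
- blank_high_center (a point): centre of the top of three identical white ceramic blanks, discs 50 mm in diameter and 8 mm thick, about 60 g, lying loose one on another in a pile on the loading shelf; z is the disc's axis
- case: yellow plastic insert case 90 x 60 x 24 mm, loose on the bench, a bystander; origin at its underside
- wrench: steel wrench 150 mm long, loose on the bench, a bystander; origin at its underside
- ring_gauge: steel ring 60 mm across, 16 mm high, loose on the bench, a bystander; origin at its underside
- jar: jar 56 mm across, 75 mm high, loose on the bench, a bystander; origin at its underside
- brush: bench brush 180 mm long, loose on the bench, a bystander; origin at its underside
- screwdriver: screwdriver 170 mm long, loose on the bench, a bystander; origin at its underside
- carton: cardboard carton 60 x 80 x 50 mm, loose on the bench, a bystander; origin at its underside
Things that resemble listed ones, but are neither listed nor needed, are in the scene too. What is shaped like the part that bears blank_high_center but blue or green is not meant.

How it is judged:
On the way, in this order (a step that is already met when the one before it is completed fails the run):
1. all three blanks are over or in the magazine's well (x of blank_low_center in the frame of well_mouth between -0.0085 and 0.0085 m and y of blank_low_center in the frame of well_mouth between -0.0085 and 0.0085 m and x of blank_mid_center in the frame of well_mouth between -0.0085 and 0.0085 m and y of blank_mid_center in the frame of well_mouth between -0.0085 and 0.0085 m and x of blank_high_center in the frame of well_mouth between -0.0085 and 0.0085 m and y of blank_high_center in the frame of well_mouth between -0.0085 and 0.0085 m), for 0.1 s.
2. all three blanks are below the catches and both catches have snapped out (all of step 1 and z of each of blank_low_center, blank_mid_center, blank_high_center in the frame of well_mouth below -0.0135 m and value of joint each of catch_left, catch_right below 0.0025 m), for 0.2 s.
At the end, for the whole second after the job is handed in: All three blanks lie in the well (centres within 8.5 mm of its centre line in x and in y), flat to within 0.12 rad, at rest, each centre at least 13.5 mm below the loading shelf's level (nominally 16 mm for the top blank), and both catches are sprung out to within 2.5 mm of their resting place (all of step 2 and angle between each of blank_low_center, blank_mid_center, blank_high_center's own z axis and vertical below 0.12 rad and linear speed of each of blank_low, blank_mid, blank_high below 0.02 m/s); the robot touches nothing.
It fails at once if a bystander on the bench was moved more than 25 mm (distance of any of case, wrench, ring_gauge, jar, brush, screwdriver, carton from where it was at the start of the episode above 0.025 m).
It also fails if it takes over 45 s, if anything falls off the work surface, if the arm or the gripper's body presses on something with over 40 N, if the wrist force passes 120 N, or if a joint passes its speed limit or range.

## Robot

A 7-joint arm with a two-finger parallel gripper is mounted at the origin on the work surface. World frame = base frame: x ahead of the robot, y to its left, z up, the work surface at z = 0. Lengths are in m, angles in rad, forces in N, time in s.
With the tool pointing down it reaches from about 0.4 to 0.85 m from the base axis. Payload 4.5 kg.
Tool frame: the origin (TCP) lies between the finger pads; the fingertips stand 19 mm ahead of it and the grasp point (between the pads) is the TCP (r.tips_ahead is the distance from the TCP to the fingertips, in m); z points along the fingers, y is the line along which they close (so a half turn about z gives the same grasp; the last joint's range is limited). The gripper opens to 88 mm and grips with 3 to 60 N. Pads are 18 mm wide; open, the fingers measure 123 mm over their backs; the gripper's body (75 mm by 187 mm) begins 45 mm behind the grasp point.
Start: joints at [-1.254, 0.689, -0.195, 1.565, 0.157, 0.902, -0.215], TCP at [0.174, 0.6, 0.258] pointing down, gripper open.
Joint ranges: [-3.01, 3.01], [-0.46, 2.08], [-1.47, 1.51], [0.13, 2.56], [-1, 4.14], [0.04, 2.09], [-2.66, 2.66]. Speed limits (rad/s): [2.57, 2.57, 3.14, 3.14, 3.14, 3.14, 3.14].

## Interface

Orientations are given as a unit quaternion [x, y, z, w].
In Python, from plant import r, cams, models gives the robot as it stands. The module is installed in compiled form; this text tells all that it offers.
- The arm moves only by the tool jog_arm, never from a script. Its arguments are lists of equal length, an entry for each row: "turn": the turn, a rotation vector about the tool's x, y, z in rad, a list of three; "translation": the shift along the tool's x, y, z in m, a list of three; "grip": the closure, from 0 (fully open) to 1 (shut). In form: {"turn": [[ax, ay, az], ...], "translation": [[tx, ty, tz], ...], "grip": [grip, ...]}. A call has 1 to 20 rows; each row is the pose to reach, as a shift and turn from the pose commanded when the call began, along the tool's axes at that moment; what a row does not reach only later rows make up. A row lasts 1/8 s, in which the tool goes at most 62.5 mm and 10.7 degrees, less where a joint would pass 70% of its speed; a pose out of reach is approached as far as the arm can. A call with a gripper value outside its range is refused whole. The fingers move at their own pace and stop on an object; "force" is the grip in N (left out, the last holds). Time passes only in rows, so rows that repeat a pose let the fingers close. It gives the time, the measured TCP pose, the force, the opening and the grip force at its end, in the units of the state.
- r.get_state(): the state, without advancing time (a new reading comes with each control period).
- cams.snapshot(name): name is "side" or "top"; returns the picture (480x640x3 uint8, red, green, blue); there is no depth.
- cams.camera_params(name): a dict with "fx", "fy", "cx", "cy" (pixels), "eye" and "orientation" of the camera in the world. Camera axes: x right, y up, looking along -z (the intrinsics and any distortion apply to the point x, -y, -z); pixel columns grow to the right and rows downward; lengths in m; the calibration is good to about 2 mm. A picture is of the moment at which its call begins. camera_params takes no time and is no camera call.
- r.finish_job(): hands the job in; it is judged then, once.
Trained networks look in the newest picture that a camera, given by its name, has taken for a name from the list of things; names that differ only in an ending like _2 or _b are one class to them, and where a whole thing is asked for, a point or a joint stands for the part that bears it (a point fixed in the world has none). Each returns a list of dicts, best first, with "p" (0 to 1); they miss things now and then, are a little off and sometimes report something else, mostly with a low value. They report only what shows in the picture. A call takes as long as a camera call. They do not tell look-alikes from the thing itself.
- models.find_in(camera, name): "position" ([x, y, z] in m, in world coordinates, good to about 4 mm: the middle of the surface that is visible of it).
- models.masks_of(camera, name): "pixels" (480x640 bool, what is visible of it).
- models.place_of(camera, name): "position" ([x, y, z] in m, in world coordinates, good to about 4 mm: a listed point, or the origin of a listed thing).
The state is a dict: "clock": time; "q": joint angles; "qd": joint speeds; "joint_torque": joint torques, N m; "tool_pos": TCP position; "eef_rot": TCP orientation; "contact_force": force on the tool from outside, world axes, zero at the start; "moment": the same for the moment, N m; "opening": opening from 0.0 (shut) to 1.0 (fully open); "finger_force": force on a finger pad.
Only numpy, scipy, OpenCV 4.12 (cv2) and the standard library are available. Lean on these libraries where they do the work, as an engineer would, in place of code of your own. Each camera call takes 0.05 s, during which the arm holds its last target. There are 200 camera calls.

## Working session

There is one attempt and no reset: what is moved stays moved. The work goes in short steps, Python scripts to look and compute and a tool call to move; the robot and the scene stay as the last step left them, time stands still between calls to the robot, and variables do not carry over. Pictures are saved under pics/ and viewed, at most 10 in all, crops included, and the job is handed in when it is done.

Besides the shell and the picture viewer there is one more tool, called after "Emit:" as a command line: name --argument value ..., lists and objects as JSON in quotes. jog_arm: Moves the arm, as the interface text tells. Its arguments: {"type":"object","properties":{"turn":{"type":"array"},"translation":{"type":"array"},"grip":{"type":"array"},"force":{"type":"number"}},"required":["turn","translation","grip"]}

```bash
mkdir -p pics
cat > h.py <<'E'
import numpy as np, cv2
from plant import r, cams, models
from scipy.spatial.transform import Rotation as R
def save(c,f,crop=None,scale=1):
    im=cams.snapshot(c)[:,:,::-1]
    if crop: x0,y0,x1,y1=crop; im=im[y0:y1,x0:x1]
    cv2.imwrite('pics/'+f,cv2.resize(im,None,fx=scale,fy=scale,interpolation=cv2.INTER_CUBIC))
def proj(c,p):
    k=cams.camera_params(c); q=R.from_quat(k['orientation']).inv().apply(np.atleast_2d(p)-k['eye'])
    return np.c_[k['cx']+k['fx']*q[:,0]/-q[:,2], k['cy']+k['fy']*-q[:,1]/-q[:,2]]
def ray(c,u,v,z):
    k=cams.camera_params(c); d=R.from_quat(k['orientation']).apply([(u-k['cx'])/k['fx'],-(v-k['cy'])/k['fy'],-1])
    e=np.array(k['eye']); return e+d*(z-e[2])/d[2]
E
python3 - <<'E'
from h import *
a=cams.snapshot('top');b=cams.snapshot('side')
cv2.imwrite('pics/top0.png',a[:,:,::-1]);cv2.imwrite('pics/side0.png',b[:,:,::-1])
print(cams.camera_params('top'),cams.camera_params('side'))
for c in('top','side'):
  for n in('well_mouth','shelf_middle','backstop','blank_low_center','blank_mid_center','blank_high_center'):
    print(c,n,[(np.round(d['position'],4).tolist(),round(d['p'],2),proj(c,d['position'])[0].round().tolist()) for d in models.place_of(c,n)][:4])
s=r.get_state();print(s['tool_pos'],R.from_quat(s['eef_rot']).as_matrix().round(3),s['clock'])
E
```

```text
{'fx': 512.5553645950854, 'fy': 512.5553645950854, 'cx': 316.5479952774453, 'cy': 241.88956438615725, 'eye': array([ 0.38877475, -0.05811321,  1.61023811]), 'orientation': array([ 0.04011208, -0.02953038, -0.7044432 ,  0.70801042])} {'fx': 588.9479000867838, 'fy': 588.9479000867838, 'cx': 319.349026737637, 'cy': 239.78825542482826, 'eye': array([-0.2684118 , -0.87471199,  0.99238977]), 'orientation': array([ 0.40532564, -0.16407185, -0.33446404,  0.83482055])}
top well_mouth [([0.6481, -0.0918, 0.09], 0.85, [336.0, 206.0])]
top shelf_middle [([0.5398, -0.0524, 0.0876], 0.72, [322.0, 242.0])]
top backstop [([0.6776, -0.099, 0.0886], 0.57, [338.0, 196.0])]
top blank_low_center []
top blank_mid_center [([0.5629, -0.0667, 0.1114], 0.68, [327.0, 233.0])]
top blank_high_center [([0.5722, 0.1103, 0.0031], 0.76, [271.0, 234.0]), ([0.5653, -0.0656, 0.1118], 0.6, [327.0, 232.0]), ([0.3697, -0.0739, 0.0037], 0.44, [329.0, 299.0])]
side well_mouth [([0.6471, -0.0906, 0.0898], 0.8, [365.0, 228.0])]
side shelf_middle [([0.679, -0.0987, 0.0916], 0.39, [376.0, 223.0])]
side backstop [([0.6781, -0.1022, 0.0896], 0.56, [377.0, 225.0])]
side blank_low_center [([0.56, -0.0649, 0.0894], 0.57, [334.0, 238.0])]
side blank_mid_center [([0.5623, -0.0659, 0.1028], 0.37, [335.0, 233.0])]
side blank_high_center [([0.368, -0.082, 0.0011], 0.82, [281.0, 304.0]), ([0.5604, -0.064, 0.1084], 0.61, [334.0, 232.0])]
[0.17439824 0.60018109 0.25775446] [[-0.96   0.279  0.   ]
 [ 0.279  0.96   0.   ]
 [-0.     0.    -1.   ]] 0.7
```

View pics/top0.png

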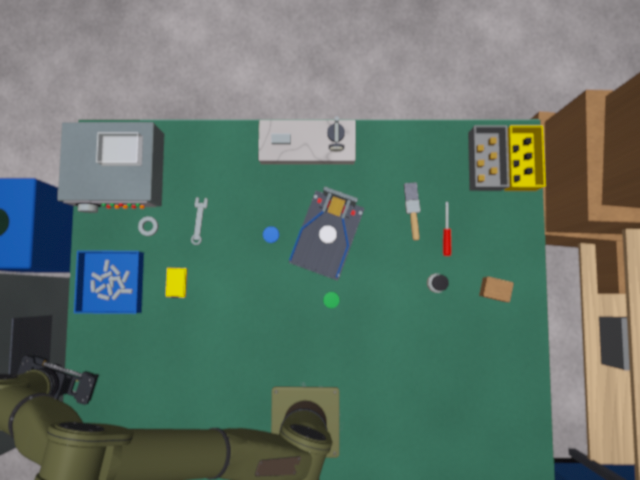

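View pics/side0.png

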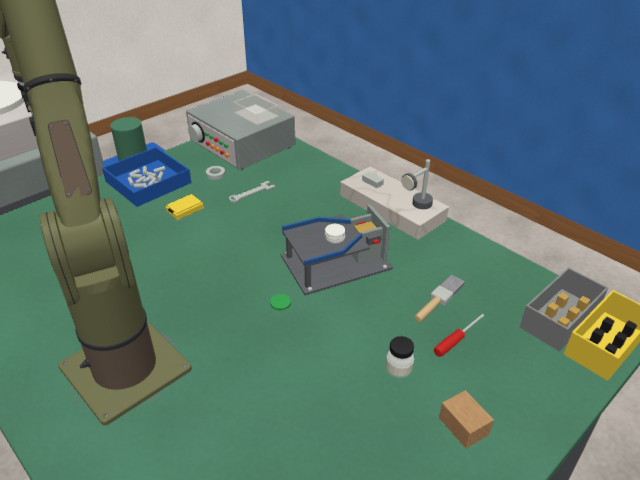

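The scene shows three disc candidates in the top view:
- The white pile on the shelf is at about (327,234).
- The blue disc is at (271,234).
- The green disc is at (331,299).

I choose the white pile, which is at about (335,232) in the side view. Next is a close crop with the predicted magazine outline drawn on it.

Run:
```python
from h import *
W=[];S=[];B=[];P=[]
for c in('top','side'):
  for i in range(4):
    cams.snapshot(c)
    for n,l in(('well_mouth',W),('backstop',B),('blank_mid_center',P),('shelf_middle',S)):
      for d in models.place_of(c,n)[:1]: l.append(d['position'])
for l in(W,B,P,S): print(np.round(l,4).tolist(),np.median(l,0).round(4))
w=np.median(W,0)[:2]
th=np.deg2rad(-18.5)
def M(x,y,z): 
    return [w[0]+x*np.cos(th)-y*np.sin(th),w[1]+x*np.sin(th)+y*np.cos(th),.09+z]
ims=[]
for c,(x0,y0) in(('top',(275,165)),('side',(270,185))):
    im=cams.snapshot(c)[:,:,::-1][y0:y0+130,x0:x0+130]; im=cv2.resize(im,None,fx=3,fy=3,interpolation=cv2.INTER_CUBIC)
    f=lambda pts:np.int32((proj(c,pts)-[x0,y0]+.5)*3)
    j=im.copy()
    for y in(-1,1): cv2.polylines(j,[f([M(-200,0,0)]) if 0 else f([M(-.2,.07*y,.012),M(-.1,.07*y,.012),M(-.029,.0275*y,.012),M(.029,.0275*y,.012)])],False,(0,255,255),1)
    cv2.polylines(j,[f([M(.029,-.0525,.028),M(.029,.0525,.028),M(.039,.0525,.028),M(.039,-.0525,.028)])],True,(0,255,0),1)
    ims.append(np.vstack([im,j]) if 0 else np.vstack([im[:300],j[:300]]))
cv2.imwrite('pics/crop1.png',np.hstack(ims))
```

```text
[[0.6463, -0.0918, 0.0933], [0.6465, -0.0927, 0.0924], [0.6442, -0.0916, 0.0907], [0.645, -0.0908, 0.0931], [0.65, -0.0904, 0.0899], [0.6485, -0.0908, 0.09], [0.6491, -0.0893, 0.0903], [0.6462, -0.091, 0.0887]] [ 0.6464 -0.0909  0.0905]
[[0.6796, -0.1004, 0.0895], [0.6782, -0.1005, 0.0889], [0.6788, -0.0995, 0.09], [0.6776, -0.1013, 0.0896], [0.6773, -0.1012, 0.0918], [0.6782, -0.1001, 0.089], [0.6754, -0.1008, 0.0901], [0.6776, -0.1019, 0.0908]] [ 0.6779 -0.1006  0.0898]
[[0.5639, -0.0672, 0.1011], [0.5634, -0.0652, 0.0999], [0.5629, -0.0624, 0.1015], [0.5624, -0.0638, 0.1031]] [ 0.5632 -0.0645  0.1013]
[[0.5419, -0.0545, 0.0889], [0.538, -0.0567, 0.0897], [0.5431, -0.0548, 0.0905], [0.5421, -0.0531, 0.0901], [0.5406, -0.0506, 0.0881], [0.5407, -0.05, 0.0903], [0.5395, -0.0514, 0.0897], [0.54, -0.0509, 0.0896]] [ 0.5406 -0.0522  0.0897]
```

View pics/crop1.png

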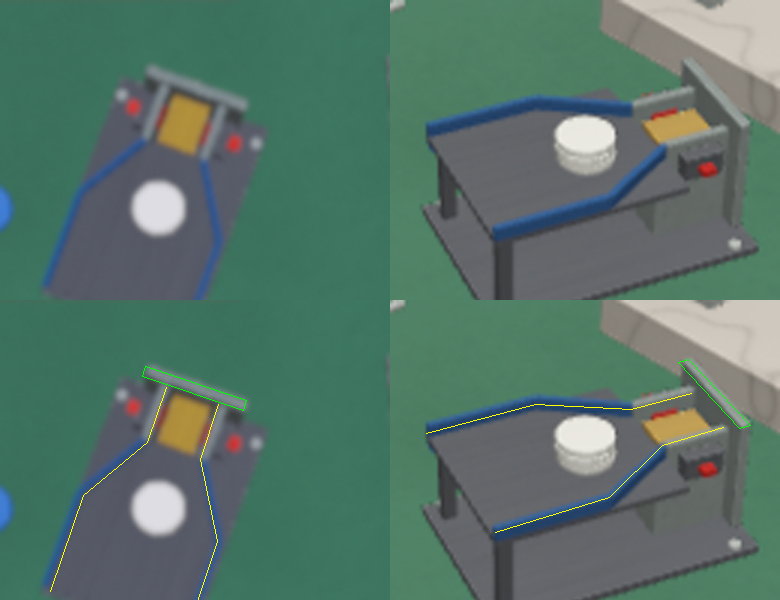

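The crop shows the white pile of three at crop (158,208) in the top view and (585,140) in the side view. The outline fits the magazine well with yaw at about -18.5°. I'm moving to a point behind the pile now.

Emit:
jog_arm --turn '[[0,0,0.04],[0,0,0.04],[0,0,0.04],[0,0,0.04],[0,0,0.04],[0,0,0.04],[0,0,0.04],[0,0,0.04],[0,0,0.04],[0,0,0.04],[0,0,0.04],[0,0,0.04],[0,0,0.04],[0,0,0.04],[0,0,0.04],[0,0,0.04]]' --translation '[[-0.502,-0.526,0.03],[-0.502,-0.526,0.03],[-0.502,-0.526,0.03],[-0.502,-0.526,0.03],[-0.502,-0.526,0.03],[-0.502,-0.526,0.03],[-0.502,-0.526,0.03],[-0.502,-0.526,0.03],[-0.502,-0.526,0.03],[-0.502,-0.526,0.03],[-0.502,-0.526,0.03],[-0.502,-0.526,0.03],[-0.502,-0.526,0.03],[-0.502,-0.526,0.03],[-0.502,-0.526,0.058],[-0.502,-0.526,0.058]]' --grip '[0.886,0.886,0.886,0.886,0.886,0.886,0.886,0.886,0.886,0.886,0.886,0.886,0.886,0.886,0.886,0.886]' --force 20

```text
clock: 4.8
tool_pos: [0.508, -0.0432, 0.1988]
eef_rot: [0.159, 0.987, 0.0, -0.002]
contact_force: [-1.0, 0.1, 0.5]
opening: 0.115
finger_force: 0.0
```

Emit:
jog_arm --turn '[[0,0,0],[0,0,0],[0,0,0],[0,0,0]]' --translation '[[0,0,0.05],[0,0,0.075],[0,0,0.087],[0,0,0.087]]' --grip '[0.886,0.886,0.886,0.886]'

```text
clock: 5.3
tool_pos: [0.5098, -0.0443, 0.113]
eef_rot: [0.16, 0.987, 0.0, -0.0]
contact_force: [-0.0, -0.1, 0.7]
opening: 0.116
finger_force: 0.0
```

Run:
```python
from h import *
s=r.get_state();print(s['tool_pos'],s['contact_force'])
th=np.deg2rad(-18.5);d=s['tool_pos'][:2]-np.array([.647,-.0915]);print(R.from_euler('z',-th).apply([*d,0]))
ims=[cv2.resize(cams.snapshot(c)[y:y+130,x:x+130,::-1],None,fx=3,fy=3) for c,x,y in(('top',275,165),('side',270,150))]
cv2.imwrite('pics/c2.png',np.hstack(ims))
```

```text
[ 0.50975428 -0.04429869  0.11295516] [-0.04608899 -0.09381867  0.68645571]
[-0.14513056  0.00121341  0.        ]
```

View pics/c2.png

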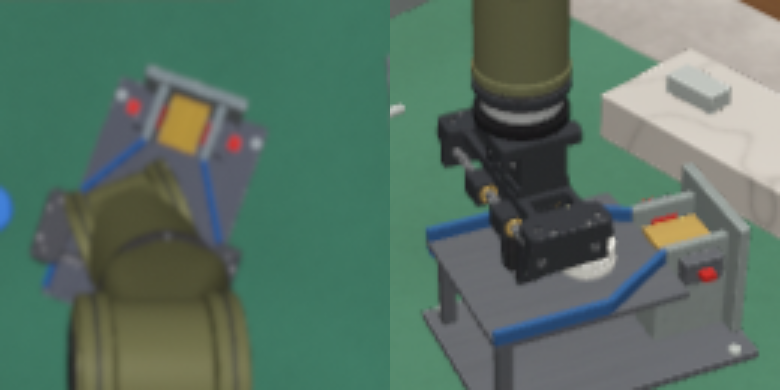

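The fingers are down just behind the pile (side crop about (590,262)), and the gripper body clears the fences. Pushing now.

Emit:
jog_arm --turn '[[0,0,0],[0,0,0],[0,0,0],[0,0,0],[0,0,0],[0,0,0],[0,0,0],[0,0,0],[0,0,0],[0,0,0],[0,0,0],[0,0,0],[0,0,0],[0,0,0],[0,0,0],[0,0,0],[0,0,0],[0,0,0],[0,0,0],[0,0,0]]' --translation '[[-0.006,-0.001,0],[-0.012,-0.001,0],[-0.018,-0.001,0],[-0.024,-0.001,0],[-0.03,-0.001,0],[-0.036,-0.001,0],[-0.042,-0.001,0],[-0.048,-0.001,0],[-0.054,-0.001,0],[-0.06,-0.001,0],[-0.066,-0.001,0],[-0.072,-0.001,0],[-0.078,-0.001,0],[-0.083,-0.001,0],[-0.088,-0.001,0],[-0.092,-0.001,0],[-0.096,-0.001,0],[-0.1,-0.001,0],[-0.103,-0.001,0],[-0.105,-0.001,0]]' --grip '[0.886,0.886,0.886,0.886,0.886,0.886,0.886,0.886,0.886,0.886,0.886,0.886,0.886,0.886,0.886,0.886,0.886,0.886,0.886,0.886]'

```text
clock: 7.9
tool_pos: [0.6091, -0.0794, 0.1127]
eef_rot: [0.161, 0.987, -0.0, 0.0]
contact_force: [-1.0, -0.3, -1.6]
opening: 0.113
finger_force: 0.6
```

Run:
```python
from h import *
s=r.get_state()
th=np.deg2rad(-18.5);d=s['tool_pos'][:2]-np.array([.647,-.0915]);print(R.from_euler('z',-th).apply([*d,0]),s['contact_force'])
ims=[cv2.resize(cams.snapshot(c)[y:y+130,x:x+130,::-1],None,fx=3,fy=3) for c,x,y in(('top',275,165),('side',290,160))]
cv2.imwrite('pics/c3.png',np.hstack(ims))
for n in('blank_mid_center','blank_high_center','blank_low_center'):
  for q in models.place_of('side',n)[:3]: print(n,q['p'],R.from_euler('z',-th).apply(np.array(q['position'])-[.647,-.0915,.09]))
```

```text
[-0.03974352 -0.00054276  0.        ] [-1.00482758 -0.31449742 -1.60471735]
blank_mid_center 0.35 [ 0.05509835 -0.3443097  -0.0865    ]
blank_high_center 0.53 [-0.26762771 -0.08005655 -0.0849    ]
```

View pics/c3.png

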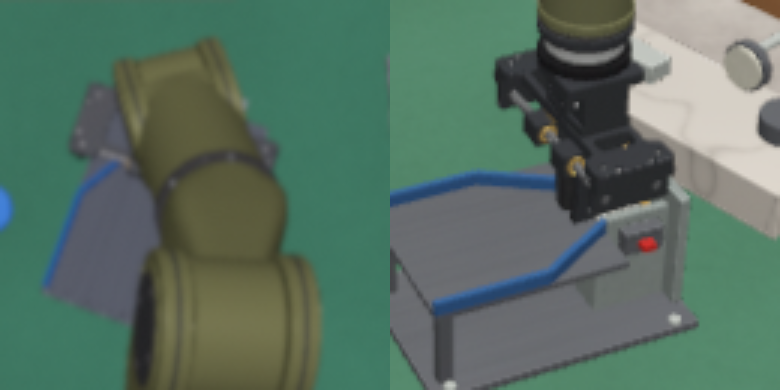

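Emit:
jog_arm --turn '[[0,0,0],[0,0,0],[0,0,0],[0,0,0],[0,0,0],[0,0,0]]' --translation '[[-0.002,0,0],[-0.004,0,0],[-0.006,0,0],[-0.007,0,0],[-0.008,0,0],[-0.008,0,0]]' --grip '[0.886,0.886,0.886,0.886,0.886,0.886]'

```text
clock: 8.9
tool_pos: [0.6167, -0.0818, 0.1127]
eef_rot: [0.161, 0.987, 0.0, 0.0]
contact_force: [0.0, 0.2, 0.3]
opening: 0.112
finger_force: 0.4
```

Emit:
jog_arm --turn '[[0,0,0],[0,0,0],[0,0,0],[0,0,0],[0,0,0],[0,0,0],[0,0,0]]' --translation '[[0.005,0,0],[0.01,0,-0.003],[0.025,0,-0.03],[0.06,0,-0.08],[0.1,0,-0.1],[0.13,0,-0.1],[0.13,0,-0.1]]' --grip '[0.886,0.886,0.886,1,1,1,1]'

```text
clock: 9.78
tool_pos: [0.4913, -0.04, 0.2134]
eef_rot: [0.16, 0.987, -0.0, -0.0]
contact_force: [-0.0, 0.2, -1.0]
opening: 0.004
finger_force: 0.0
```

Run:
```python
from h import *
th=np.deg2rad(-18.5)
ims=[cv2.resize(cams.snapshot(c)[y:y+100,x:x+100,::-1],None,fx=4,fy=4) for c,x,y in(('top',285,165),('side',310,180))]
cv2.imwrite('pics/c4.png',np.hstack(ims))
for c in('top','side'):
 for n in('blank_mid_center','blank_high_center','blank_low_center'):
  for q in models.place_of(c,n)[:3]: print(c,n,round(q['p'],2),R.from_euler('z',-th).apply(np.array(q['position'])-[.647,-.0915,.09]).round(4))
s=r.get_state();print(s['tool_pos'])
```

```text
top blank_high_center 0.65 [-0.001   0.0019  0.0231]
top blank_high_center 0.64 [-0.1366  0.1723 -0.0878]
side blank_mid_center 0.46 [0.003  0.002  0.0141]
side blank_mid_center 0.32 [-0.1127 -0.3664 -0.0917]
side blank_high_center 0.79 [-0.2677 -0.0772 -0.0858]
side blank_high_center 0.56 [-0.0013  0.0009  0.0192]
side blank_high_center 0.17 [-0.2375  0.5507 -0.0922]
[ 0.49377655 -0.04076069  0.21240186]
```

View pics/c4.png

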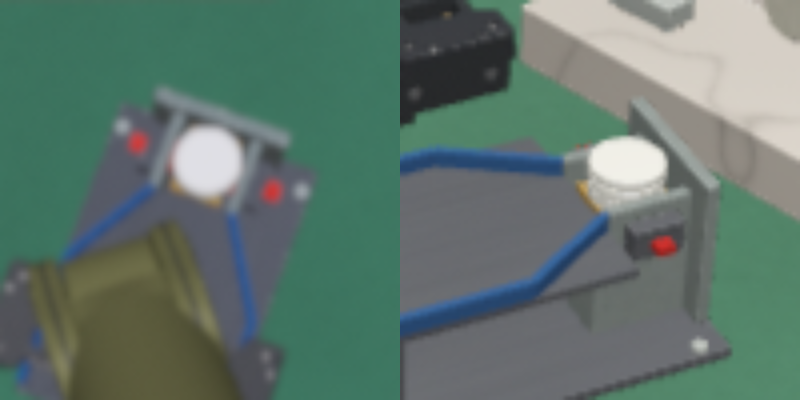

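The stack sits over the well, at top crop (207,160) and side crop (627,168), against the backstop and flat. Next I check joint 7 before turning the tool 90°.

```bash
python3 -c "
from h import *
print(r.get_state()['q'])"
```

```text
[ 0.17112074  0.60163497 -0.28640327  1.99501296  0.29384999  0.58409157
  0.93310444]
```

Emit:
jog_arm --turn '[[0,0,-1.57],[0,0,-1.57],[0,0,-1.57],[0,0,-1.57],[0,0,-1.57],[0,0,-1.57],[0,0,-1.57],[0,0,-1.57],[0,0,-1.57],[0,0,-1.57],[0,0,-1.57],[0,0,-1.57]]' --translation '[[-0.03,0,0],[-0.06,0,0],[-0.09,0,0],[-0.12,0,0],[-0.15,0,0],[-0.162,0,0],[-0.162,0,0],[-0.162,0,0],[-0.162,0,0.03],[-0.162,0,0.05],[-0.162,0,0.07],[-0.162,0,0.07]]' --grip '[1,1,1,1,1,1,1,1,1,1,1,1]'

```text
clock: 11.68
tool_pos: [0.6458, -0.0921, 0.1408]
eef_rot: [-0.584, 0.812, 0.001, -0.001]
contact_force: [-0.2, -0.3, 0.7]
opening: 0.008
finger_force: 0.0
```

```bash
python3 -c "
from h import *
s=r.get_state();print(s['tool_pos'],s['contact_force'],s['q'][6])
th=np.deg2rad(-18.5);d=s['tool_pos'][:2]-np.array([.647,-.0915]);print(R.from_euler('z',-th).apply([*d,0]));print(R.from_quat(s['eef_rot']).as_matrix().round(3))"
```

```text
[ 0.64580672 -0.0920777   0.14080309] [-0.22319215 -0.34125558  0.67917633] 2.2970136058144672
[-0.00094831 -0.00092649  0.        ]
[[-0.318 -0.948 -0.003]
 [-0.948  0.318 -0.   ]
 [ 0.001  0.003 -1.   ]]
```

Emit:
jog_arm --turn '[[0,0,0],[0,0,0],[0,0,0],[0,0,0],[0,0,0],[0,0,0],[0,0,0],[0,0,0],[0,0,0],[0,0,0],[0,0,0],[0,0,0],[0,0,0],[0,0,0],[0,0,0]]' --translation '[[-0.001,-0.001,0.006],[-0.001,-0.001,0.009],[-0.001,-0.001,0.012],[-0.001,-0.001,0.015],[-0.001,-0.001,0.018],[-0.001,-0.001,0.021],[-0.001,-0.001,0.024],[-0.001,-0.001,0.027],[-0.001,-0.001,0.029],[-0.001,-0.001,0.031],[-0.001,-0.001,0.033],[-0.001,-0.001,0.034],[-0.001,-0.001,0.035],[-0.001,-0.001,0.036],[-0.001,-0.001,0.036]]' --grip '[1,1,1,1,1,1,1,1,1,1,1,1,1,1,1]'

```text
clock: 13.55
tool_pos: [0.649, -0.0908, 0.1079]
eef_rot: [-0.584, 0.812, -0.0, 0.001]
contact_force: [-0.3, 0.2, 7.7]
opening: 0.001
finger_force: 3.4
```

Emit:
jog_arm --turn '[[0,0,0],[0,0,0],[0,0,0],[0,0,0],[0,0,0],[0,0,0],[0,0,0],[0,0,0]]' --translation '[[0,0,0.003],[0,0,0.006],[0,0,0.008],[0,0,0.01],[0,0,0.012],[0,0,0.013],[0,0,0.014],[0,0,0.014]]' --grip '[1,1,1,1,1,1,1,1]'

```text
clock: 14.55
tool_pos: [0.649, -0.0908, 0.0939]
eef_rot: [-0.584, 0.812, -0.0, 0.001]
contact_force: [-0.0, -0.2, 7.1]
opening: 0.006
finger_force: 3.4
```

Emit:
jog_arm --turn '[[0,0,0],[0,0,0],[0,0,0],[0,0,0],[0,0,0],[0,0,0],[0,0,0],[0,0,0]]' --translation '[[0,0,0],[0,0,-0.005],[0,0,-0.015],[0,0,-0.05],[0,0,-0.1],[0,0.06,-0.12],[0,0.12,-0.12],[0,0.15,-0.12]]' --grip '[1,1,1,1,1,1,1,1]'

```text
clock: 15.55
tool_pos: [0.5027, -0.0431, 0.2133]
eef_rot: [-0.585, 0.811, 0.0, -0.001]
contact_force: [1.2, 0.1, -0.6]
opening: 0.005
finger_force: 0.0
```

Run:
```python
from h import *
th=np.deg2rad(-18.5)
ims=[cv2.resize(cams.snapshot(c)[y:y+80,x:x+80,::-1],None,fx=5,fy=5,interpolation=cv2.INTER_CUBIC) for c,x,y in(('top',295,165),('side',325,185))]
cv2.imwrite('pics/c5.png',np.hstack(ims))
for c in('top','side'):
 for n in('blank_mid_center','blank_high_center','catch_left','catch_right'):
  for q in (models.place_of if 'bl' in n else models.find_in)(c,n)[:3]: print(c,n,round(q['p'],2),R.from_euler('z',-th).apply(np.array(q['position'])-[.647,-.0915,.09]).round(4))
s=r.get_state();print(s['tool_pos'],s['contact_force'])
```

```text
top blank_high_center 0.73 [-0.1394  0.1694 -0.0886]
top blank_high_center 0.52 [-0.2667 -0.0751 -0.085 ]
top blank_high_center 0.48 [ 0.004   0.0013 -0.014 ]
top catch_left 0.43 [-0.0149  0.0125 -0.0004]
top catch_right 0.46 [ 0.0963 -0.2217 -0.0711]
side blank_mid_center 0.22 [ 0.0003  0.0028 -0.0198]
side blank_high_center 0.79 [-0.2671 -0.0779 -0.0882]
side blank_high_center 0.38 [-0.0018  0.0025 -0.02  ]
side catch_left 0.48 [ 0.0035  0.0264 -0.0067]
side catch_right 0.27 [-0.1706  0.3995 -0.0867]
[ 0.50667676 -0.0437679   0.21246604] [-0.15583612  0.15439     0.10700226]
```

View pics/c5.png

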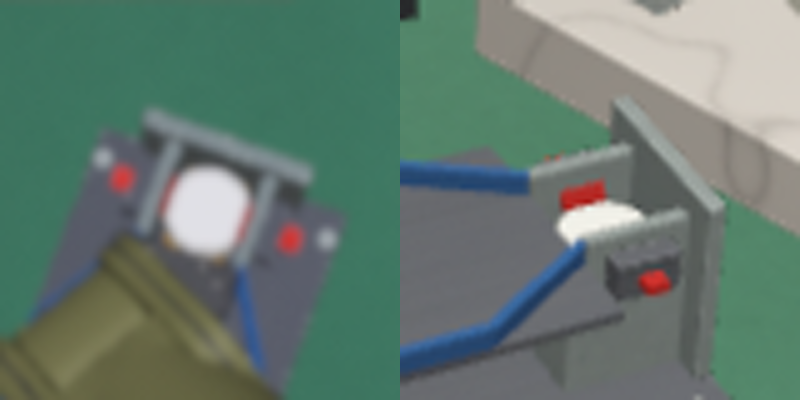

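The top blank is down in the well at side crop (600,220). Both red catches overlap its edges, at top crop (170,195) and (245,222), and the arm is clear. Handing in.

```bash
python3 -c "
from plant import r
print(r.finish_job())"
```

```text
the job is handed in; nothing more can be done
None
```

I pushed the three blanks over the well and pressed them down. In the last pictures both catches are over the top blank and the arm is clear. I handed the job in at about 16 s, and no verdict came back.

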